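Push the teal marker plate out over the end of the staging ledge

TASK

On the grey two-lane ledge, push the thin teal marker plate along its lane with your fingertips until about a third of its length sticks out over the open, blue-striped end, so that a colleague can take it by its edge. It must stay lying flat and straight in its lane: do not pick it up or let it fall, and leave the white plate, the bottles and the tube rack where they are.

Things in the scene. Friction and masses are not known exactly. Their poses are not given: they have to be found in the camera images.
- ledge: Fixed grey ledge, 218 mm (x) by 380 mm (y); origin at the centre of its underside, on the bench; z up. Lane floor 50 mm above the bench. Two lanes along its y, each 100 mm wide, centred at x = -53 and +53 mm, bordered by dark ribs 6 mm wide and 5 mm high: middle, both long sides and the closed end (y = -190 mm). The end at y = +190 mm is open: no rib, blue stripe, only the bench below.
- ledge_end (a point): Point on the ledge's open end: middle of its upper edge, level with the lane floor (between the two lanes). Axes as the ledge: y points out over the end, along the pushing direction.
- marker_plate: Loose teal plate with a white label, 76 mm (its x) by 120 mm (its y) by 6 mm thick, about 0.14 kg (0.10 to 0.20), lying flat in one of the two lanes (either one), its y axis roughly along the ledge's y. Origin at the centre of its underside. It slides with ordinary friction and stops when the push stops; it tips off if half of its length is past the end.
- marker_front (a point): Middle of the teal plate's front edge (the 76 mm edge nearest the open end), on its underside: 60 mm from the plate's origin along its y. Its axes are the plate's. A third of the length sticking out means this point is 40 mm beyond the open end.
- white_plate: Loose white plate of the same size, with a grey label, flat in the other lane. Leave alone. Origin at the centre of its underside.
- red_bottle: White reagent bottle with a red cap, 68 mm diameter, 125 mm high, on the bench to the right of the ledge, past its closed end. Origin at the centre of its underside. Leave alone.
- green_bottle: White reagent bottle with a green cap, 52 mm diameter, 110 mm high, on the bench to the right of the ledge, past its closed end. Origin at the centre of its underside. Leave alone.
- tube_rack: Grey rack, 90 mm (its x) by 160 mm (its y), with capped sample tubes standing up to 102 mm above the bench, on the bench to the left of the ledge, past its open end. Origin at the centre of its underside. Leave alone.
There are look-alikes about, which are no part of the job. Of the things shaped like the marker_plate, the teal one is meant.

How it is judged:
By the outcome, as a careful person would: the job done as asked, in the order asked, and still so for the second after the job is handed in, with the robot touching nothing.
It also fails if it takes over 40 s, if anything falls off the work surface, if the arm or the gripper's body presses on something with over 40 N, if the wrist force passes 120 N, or if a joint passes its speed limit or range.

ROBOT

A 6-joint arm with a two-finger parallel gripper is mounted at the origin on the work surface. World frame = base frame: x ahead of the robot, y to its left, z up, the work surface at z = 0. Lengths are in m, angles in rad, forces in N, time in s.
With the tool pointing down it reaches from about 0.25 to 0.725 m from the base axis. Payload 9.7 kg.
Tool frame: the origin (TCP) lies at the very end of the fingers, on their centre line; the grasp point (between the pads) lies r.grip_depth behind it (r.grip_depth is the distance from the TCP to the grasp point, in m); z points along the fingers, x is the direction in which the jaws open and shut, and the axes are right-handed (so a half turn about z gives the same grasp; the last joint's range is limited). The gripper opens to 85 mm and grips with 20 to 120 N. Pads are 22 mm wide; open, the fingers measure 114 mm over their backs; the gripper's body (76 mm by 85 mm) begins 54 mm behind the grasp point. The pads swing forward as they close: fully open they stand 13 mm farther back than shut.
Start: joints at [1.255, 0.087, 0.176, 1.66, 0, 1.571], TCP at [0.171, 0.523, 0.231] pointing down, gripper open.
Joint ranges: [-3.13, 3.13], [-0.85, 1.81], [-1.15, 1.24], [-2.2, 2.28], [-1.44, 1.52], [-3.14, 3.14]. Speed limits (rad/s): [2.22, 2.22, 2.57, 3.14, 3.14, 3.14].

INTERFACE

Orientations are given as a rotation vector (axis times angle).
In Python, from cell import readout, optics, r gives the robot as it stands.
- The arm moves only by the tool play_rows, never from a script. Its argument "steps" is a list that holds one entry, the list of rows, each a list of 7 numbers: the finger opening in mm, from 0 to 85.4, then the shift along the tool's x, y, z in mm, then the turn, a rotation vector about the tool's x, y, z in rad. A call has 1 to 5 rows; each row shifts and turns the commanded pose from where the row before left it, along the tool's axes as they then stand; what a row does not reach is not made up. A row lasts 1/10 s, in which the tool goes at most 50 mm and 8.59 degrees, less where a joint would pass 70% of its speed; a pose out of reach is approached as far as the arm can. A call with a gripper value outside its range is refused whole. The fingers move at their own pace and stop on an object; "force" is the grip in N (left out, the last holds). Time passes only in rows, so rows that do not move let the fingers close. It gives the time, the measured TCP pose, the force and the opening at its end, in the units of the state.
- readout.state(): the state, without advancing time (a new reading comes with each control period).
- optics.camera(name): name is "scene" or "side" or "wrist"; returns a dict with "image" (480x640x3 uint8, red, green, blue), "fx", "fy", "cx", "cy" (pixels), "k1" (the pictures are not rectified: a ray, as slopes to the right and down, at radius r is drawn at 1 + k1 r^2 times it, then the intrinsics apply), "origin" and "rotation" of the camera in the world. Camera axes: x right, y down, z forward; pixel columns grow to the right and rows downward; lengths in m; the calibration is good to about 2 mm. A picture is of the moment at which its call begins. There is no depth.
- r.sign_off(): hands the job in, once; it reports no verdict.
The state is a dict: "clock": time; "qpos": joint angles; "qvel": joint speeds; "effort": joint torques, N m; "tool_pos": TCP position; "tcp_rot": TCP orientation; "wrist_force": force on the tool from outside, world axes, zero at the start; "moment": the same for the moment, N m; "width": finger opening in m.
Only numpy, scipy, OpenCV 4.12 (cv2) and the standard library are available. Lean on these libraries where they do the work, as an engineer would, in place of code of your own. Each camera call takes 0.05 s, during which the arm holds its last target.

## Working session

There is one attempt and no reset: what is moved stays moved. The work goes in short steps, Python scripts to look and compute and a tool call to move; the robot and the scene stay as the last step left them, time stands still between calls to the robot, and variables do not carry over. Pictures are saved under pics/ and viewed, and the job is handed in when it is done.

Besides the shell and the picture viewer there is one more tool, called after "Emit:" by a JSON object that holds its "api" and its "payload". play_rows: Moves the arm, as the interface text tells. Its arguments: {"type":"object","properties":{"steps":{"type":"array"},"force":{"type":"number"}},"required":["steps"]}

```bash
mkdir -p pics; ls; cat > h.py <<'E'
import numpy as np,cv2
from cell import readout,optics,r
def snap(n,f):
    c=optics.camera(n); cv2.imwrite('pics/'+f,c['image'][:,:,::-1]); return c
def ray(c,u,v):
    K=np.array([[c['fx'],0,c['cx']],[0,c['fy'],c['cy']],[0,0,1.]])
    p=cv2.undistortPoints(np.array([[[u,v]]],float),K,np.array([c['k1'],0,0,0.]))[0,0]
    return np.array(c['origin']),np.array(c['rotation'])@np.array([p[0],p[1],1])
def onz(c,u,v,z):
    o,d=ray(c,u,v); return o+d*(z-o[2])/d[2]
E
python3 - <<'E'
from h import *
import pickle
for n in('scene','side','wrist'):
    c=snap(n,n+'0.png'); pickle.dump(c,open(n+'0.pkl','wb')); print(n,c['k1'],np.round(c['origin'],3),np.round(c['rotation'],2).tolist())
print(readout.state(),r.grip_depth)
E
```

```text
pics
scene 0.03661993859654426 [ 1.357 -0.588  0.663] [-1.99, -0.88, 0.47]
side -0.15353838749754423 [ 0.571 -1.198  1.115] [-2.28, 0.09, -0.02]
wrist -0.07561906399860541 [0.097 0.547 0.374] [2.34, 1.69, 0.26]
{'clock': 0.15, 'qpos': array([1.25501279e+00, 8.73195061e-02, 1.75290820e-01, 1.65979407e+00,
       1.44473971e-05, 1.57078823e+00]), 'qvel': array([-0.00031356, -0.00191383,  0.0026561 ,  0.00112385, -0.00133303,
       -0.00091509]), 'effort': array([-9.80791592e-04, -5.20762467e+01,  4.65045261e+01,  1.37813593e-02,
       -7.44001068e-05, -6.64359618e-06]), 'tool_pos': array([0.17074826, 0.52263244, 0.23074075]), 'tcp_rot': array([ 2.54261463e+00,  1.84418026e+00, -1.31823524e-03]), 'wrist_force': array([-0.61669881,  0.33306648,  0.25898643]), 'moment': array([ 0.02422426,  0.05312063, -0.01235188]), 'width': 0.08550961254385685} 0.0187
```

```bash
sed -i "s/np.array(c\['rotation'\])@/cv2.Rodrigues(np.array(c['rotation'],float))[0]@/" h.py; grep Rod h.py
```

```text
return np.array(c['origin']),cv2.Rodrigues(np.array(c['rotation'],float))[0]@np.array([p[0],p[1],1])
```

View pics/scene0.png

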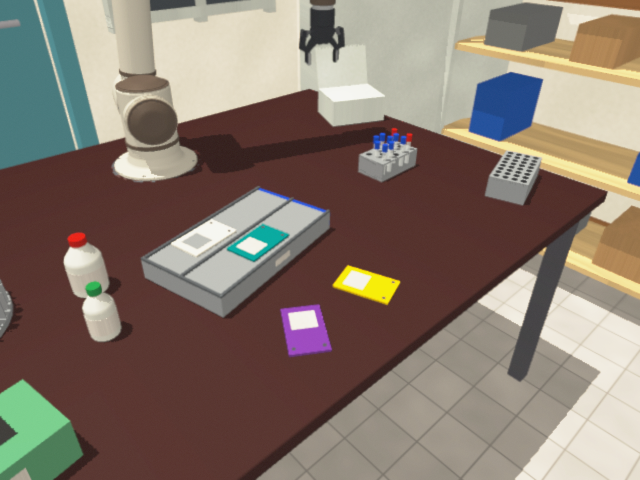

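View pics/side0.png

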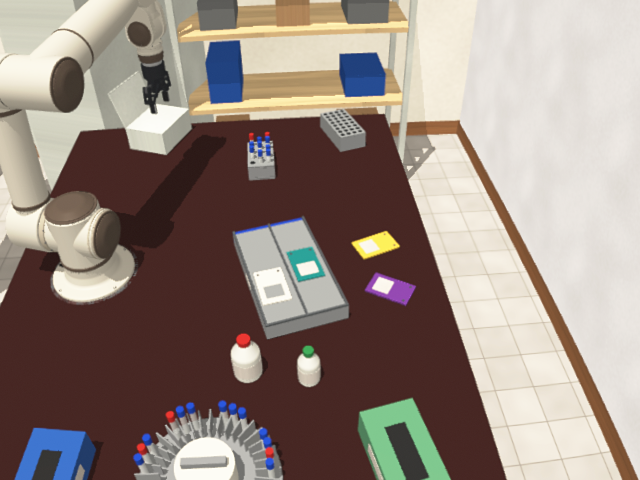

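View pics/wrist0.png

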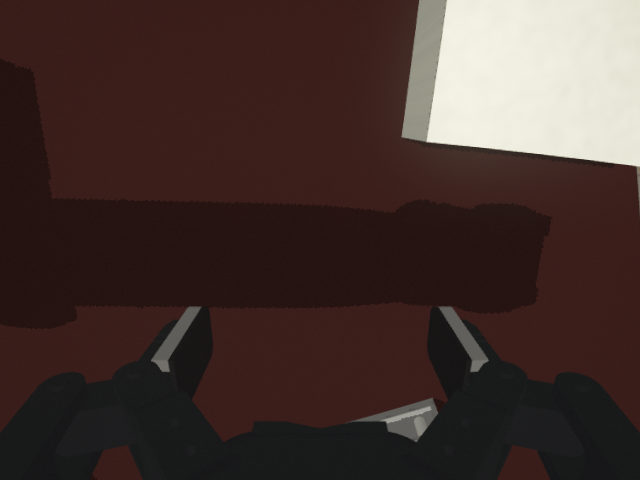

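The scene view shows the teal plate at about (258,243) in the right-hand lane and the blue stripe at (262–325, 192–212). In the side view, teal is at (306,263) and the stripe at (235–303, 220–235). Next I'll measure both.

```bash
cat > m.py <<'E'
from h import *
def tealmask(im,big=5):
    h=cv2.cvtColor(im,cv2.COLOR_RGB2HSV)
    m=cv2.inRange(h,(80,120,60),(97,255,255))
    m[:150,:200]=0
    n,l,s,ce=cv2.connectedComponentsWithStats(m)
    i=1+np.argmax(s[1:,4]); return (l==i).astype(np.uint8),s[i]
def bluemask(im):
    h=cv2.cvtColor(im,cv2.COLOR_RGB2HSV)
    return cv2.inRange(h,(110,120,60),(130,255,255))
def plate(c,z=0.056):
    m,s=tealmask(c['image'])
    cn=max(cv2.findContours(m,cv2.RETR_EXTERNAL,cv2.CHAIN_APPROX_NONE)[0],key=cv2.contourArea)
    hull=cv2.convexHull(cn)[:,0]
    P=np.array([onz(c,u,v,z)[:2] for u,v in hull])*1000
    (cx,cy),(w,h),a=cv2.minAreaRect(P.astype(np.float32))
    B=cv2.boxPoints(((cx,cy),(w,h),a))
    return s,(cx,cy),(w,h),a,B
E
python3 - <<'E'
from m import *
import pickle
np.set_printoptions(suppress=True,precision=1)
for n in('scene','side'):
    c=pickle.load(open(n+'0.pkl','rb'))
    s,ce,wh,a,B=plate(c); print(n,s,ce,wh,a);print(B)
    b=bluemask(c['image'])
    x0,x1,y0,y1=(250,340,180,225) if n=='scene' else (228,310,212,242)
    sub=np.zeros_like(b); sub[y0:y1,x0:x1]=b[y0:y1,x0:x1]
    ys,xs=np.nonzero(sub); print(len(xs),xs.min(),xs.max(),ys.min(),ys.max())
    P=np.array([onz(c,u,v,.05)[:2] for u,v in zip(xs,ys)])*1000
    (rc,rs,ra)=cv2.minAreaRect(P.astype(np.float32)); print('stripe',rc,rs,ra); print(cv2.boxPoints((rc,rs,ra)))
    x=(240,150,350,330) if n=='scene' else (220,200,370,350)
    im=c['image'][x[1]:x[3],x[0]:x[2]] if n=='side' else c['image'][170:320,140:340]
    cv2.imwrite(f'pics/{n}z.png',cv2.resize(im,None,fx=4,fy=4,interpolation=cv2.INTER_CUBIC)[:600,:800,::-1])
E
```

```text
scene [227 224  62  37 804] (619.8409423828125, -74.17240142822266) (77.38177490234375, 121.78450012207031) 13.17235279083252
[[ 568.3  -23.7]
 [ 596.  -142.3]
 [ 671.4 -124.6]
 [ 643.6   -6.1]]
160 259 325 188 211
stripe (515.3041381835938, 104.39627075195312) (201.5170135498047, 10.546233177185059) 14.173393249511719
[[416.3  84.8]
 [418.9  74.6]
 [614.3 124. ]
 [611.7 134.2]]
side [287 247  38  34 551] (613.3500366210938, -78.91942596435547) (73.89241027832031, 119.73117065429688) 13.032048225402832
[[ 563.9  -28.9]
 [ 590.9 -145.6]
 [ 662.8 -128.9]
 [ 635.8  -12.3]]
172 235 301 217 233
stripe (515.1505737304688, 100.85054779052734) (203.28244018554688, 11.98989486694336) 14.285367965698242
[[415.2  81.6]
 [418.1  70. ]
 [615.1 120.1]
 [612.2 131.7]]
```

View pics/scenez.png

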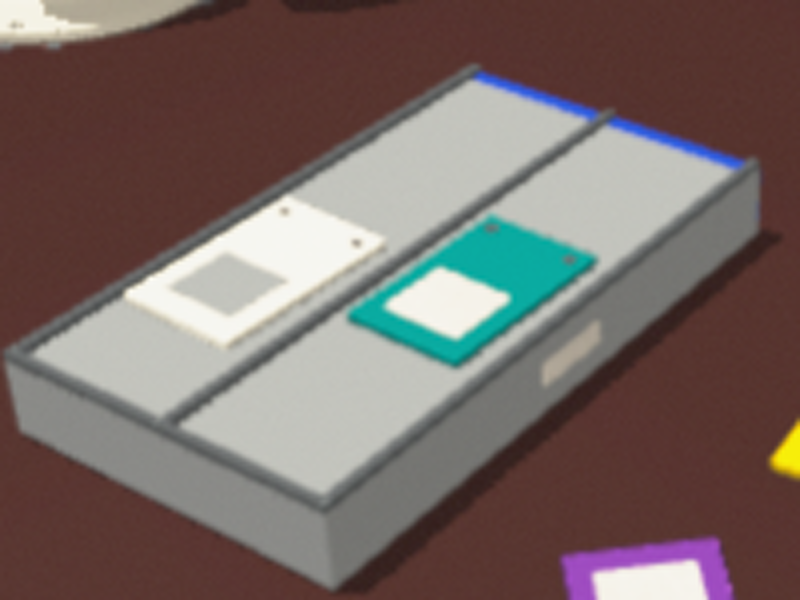

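View pics/sidez.png

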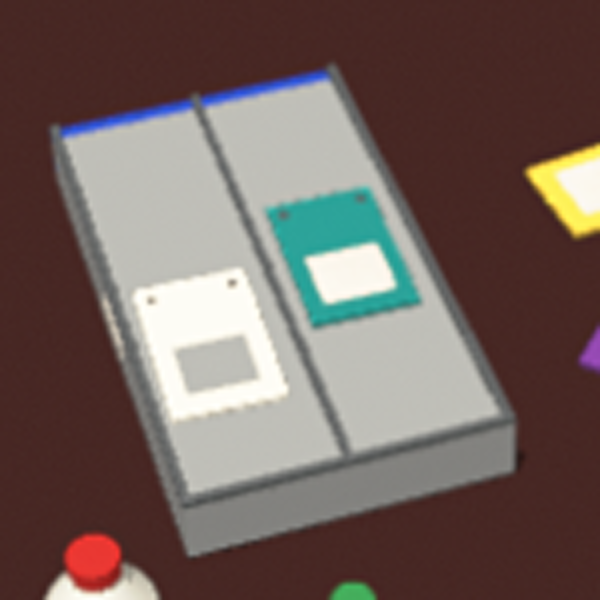

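Emit:
{"api": "play_rows", "payload": {"steps": [[[40,0,0,0,0,0,0.144],[40,0,0,0,0,0,0.144],[40,0,0,0,0,0,0.144],[40,0,0,0,0,0,0.144],[40,0,0,0,0,0,0.144]]], "force": 40}}

```text
clock: 0.65
tool_pos: [0.1708, 0.5227, 0.231]
tcp_rot: [3.032, 0.821, -0.001]
wrist_force: [-0.2, 1.5, -0.1]
width: 0.04
```

Emit:
{"api": "play_rows", "payload": {"steps": [[[40,0,0,0,0,0,0.144],[40,0,0,0,0,0,0.143],[40,0,0,0,0,0,0]]]}}

```text
clock: 0.95
tool_pos: [0.1708, 0.5227, 0.231]
tcp_rot: [3.117, 0.385, -0.0]
wrist_force: [0.1, -0.4, -0.9]
width: 0.04
```

```bash
cat > go.py <<'E'
import sys
from h import *
from scipy.spatial.transform import Rotation as R
s=readout.state(); Rm=R.from_rotvec(s['tcp_rot']).as_matrix()
np.set_printoptions(suppress=True,precision=2)
a=float(sys.argv[4]) if len(sys.argv)>4 else 14.2
t=np.array([float(x) for x in sys.argv[1:4]])
c,n=np.cos(np.radians(a)),np.sin(np.radians(a))
T=np.array([[c,n,0],[n,-c,0],[0,0,-1.]]).T
print('clock',s['clock'],'pos',s['tool_pos']*1000,'w',s['width']*1000,'F',s['wrist_force'],'q',s['qpos'])
print('yaw',np.degrees(np.arctan2(Rm[1,0],Rm[0,0])),'tilt z',Rm[:,2])
print('shift in tool',Rm.T@(t-s['tool_pos']*1000),'turn',R.from_matrix(Rm.T@T).as_rotvec().round(4))
E
python3 go.py 640 -167 231
```

```text
clock 0.95 pos [170.78 522.72 231.  ] w 39.97433515569428 F [ 0.08 -0.42 -0.86] q [1.26 0.09 0.18 1.66 0.   2.58]
yaw 14.085211855102026 tilt z [-0. -0. -1.]
shift in tool [287.26 783.17   0.25] turn [ 0.  0. -0.]
```

Emit:
{"api": "play_rows", "payload": {"steps": [[[40,16.5,45,0,0,0,0],[40,16.5,45,0,0,0,0],[40,16.5,45,0,0,0,0],[40,16.5,45,0,0,0,0],[40,16.5,45,0,0,0,0]]]}}

```text
clock: 1.45
tool_pos: [0.3066, 0.3233, 0.2312]
tcp_rot: [-3.116, -0.397, -0.0]
wrist_force: [0.9, 0.5, 0.1]
width: 0.0398
```

Emit:
{"api": "play_rows", "payload": {"steps": [[[40,16.5,45,0,0,0,0],[40,16.5,45,0,0,0,0],[40,16.5,45,0,0,0,0],[40,16.5,45,0,0,0,0],[40,0,0,0,0,0,0]]]}}

```text
clock: 1.95
tool_pos: [0.4163, 0.1625, 0.231]
tcp_rot: [3.117, 0.386, 0.0]
wrist_force: [-0.3, 0.8, 0.2]
width: 0.0402
```

```bash
python3 go.py 640 -167 231
```

```text
clock 1.95 pos [416.34 162.47 231.  ] w 40.15174089169419 F [-0.3   0.76  0.19] q [ 0.37 -0.16 -0.06  1.67 -0.    1.7 ]
yaw 14.118958195020626 tilt z [ 0. -0. -1.]
shift in tool [136.54 374.08   0.41] turn [ 0. -0. -0.]
```

Emit:
{"api": "play_rows", "payload": {"steps": [[[40,16,44,0,0,0,0],[40,16,44,0,0,0,0],[40,16,44,0,0,0,0],[40,16,44,0,0,0,0],[40,16,44,0,0,0,0]]]}}

```text
clock: 2.45
tool_pos: [0.5465, -0.0281, 0.2313]
tcp_rot: [-3.116, -0.396, -0.0]
wrist_force: [0.7, 1.2, -0.2]
width: 0.0404
```

Emit:
{"api": "play_rows", "payload": {"steps": [[[40,16,44,0,0,0,0],[40,16,44,0,0,0,0],[40,16,44,0,0,0,0],[40,8,22,0,0,0,0],[40,0,0,0,0,0,0]]]}}

```text
clock: 2.95
tool_pos: [0.6389, -0.1645, 0.2292]
tcp_rot: [-3.117, -0.391, 0.003]
wrist_force: [0.0, 0.3, 0.3]
width: 0.0399
```

```bash
python3 go.py 640 -167 100; python3 - <<'E'
from m import *
np.set_printoptions(suppress=True,precision=1)
c=snap('wrist','w1.png'); print(np.round(c['origin'],3))
s,ce,wh,a,B=plate(c); print(s,ce,wh,a)
E
```

```text
clock 2.95 pos [ 638.87 -164.49  229.24] w 39.90417900727046 F [0.03 0.3  0.31] q [-0.25  0.37  0.51  1.71 -0.    1.07]
yaw 14.299647979178287 tilt z [-0.  0. -1.]
shift in tool [  0.73   2.82 129.24] turn [-0.  0.  0.]
[ 0.6 -0.1  0.4]
[  271    17    99   158 10477] (613.8056640625, -72.00415802001953) (75.50204467773438, 119.12352752685547) 12.935851097106934
```

View pics/w1.png

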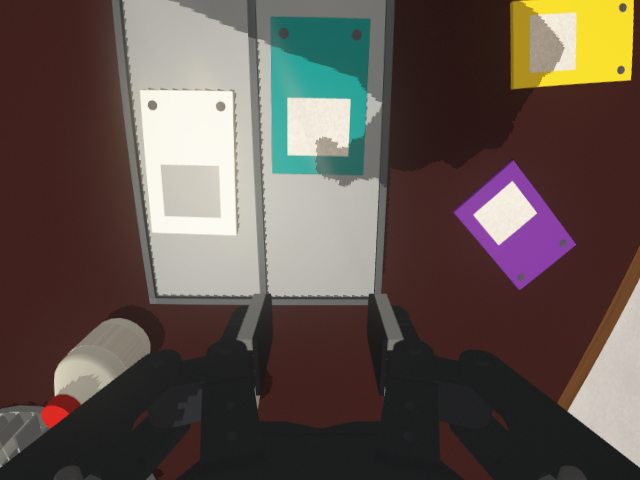

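Emit:
{"api": "play_rows", "payload": {"steps": [[[40,0,0,45,0,0,0],[40,0,0,45,0,0,0],[40,0,0,45,0,0,0],[40,0,0,29,0,0,0],[40,0,0,0,0,0,0]]]}}

```text
clock: 3.5
tool_pos: [0.6349, -0.1602, 0.0628]
tcp_rot: [-3.114, -0.394, 0.011]
wrist_force: [0.3, 0.6, 0.6]
width: 0.0396
```

```bash
python3 go.py 640 -167 55; python3 - <<'E'
from m import *
np.set_printoptions(suppress=True,precision=1)
c=snap('scene','s2.png')
cv2.imwrite('pics/s2z.png',cv2.resize(c['image'][150:300,140:340],None,fx=4,fy=4,interpolation=cv2.INTER_CUBIC)[:,:,::-1])
snap('wrist','w2.png')
E
```

```text
clock 3.5 pos [ 634.92 -160.25   62.8 ] w 39.59921249121716 F [0.33 0.59 0.61] q [-0.25  0.34  0.15  1.39  0.    1.07]
yaw 14.4110706694272 tilt z [-0.01  0.   -1.  ]
shift in tool [3.29 7.83 7.75] turn [-0.    0.01  0.  ]
```

View pics/s2z.png

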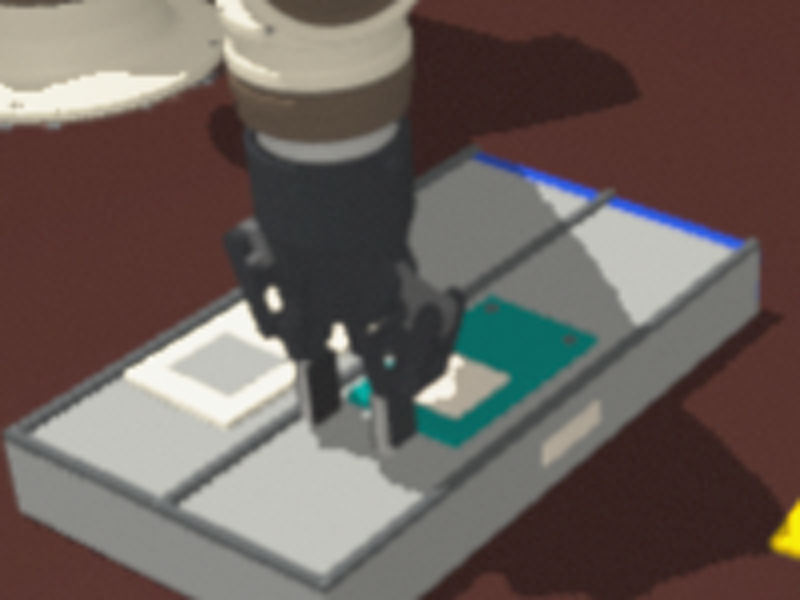

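View pics/w2.png

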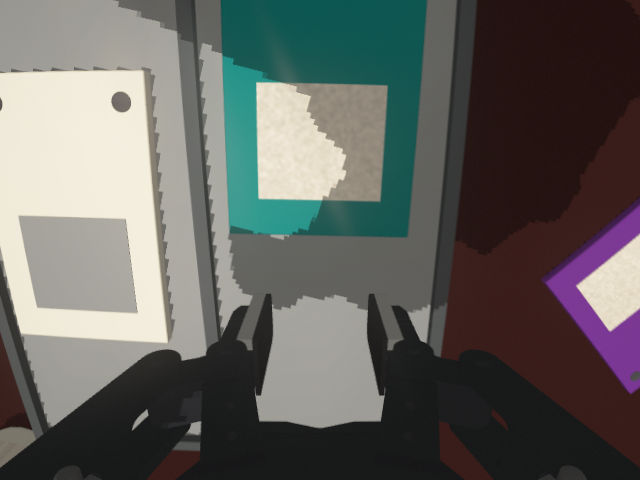

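Emit:
{"api": "play_rows", "payload": {"steps": [[[40,0,0,0,0,0,0],[40,0,0,0,0,0,0],[40,0,0,2,0,0,0],[40,0,0,2,0,0,0],[40,0,0,0,0,0,0]]]}}

```text
clock: 4.1
tool_pos: [0.6377, -0.1626, 0.0631]
tcp_rot: [-3.117, -0.388, 0.0]
wrist_force: [0.5, -0.4, -0.7]
width: 0.0399
```

```bash
python3 go.py 640 -167 54
```

```text
clock 4.1 pos [ 637.73 -162.56   63.09] w 39.88208452781388 F [ 0.49 -0.41 -0.66] q [-0.25  0.34  0.15  1.38  0.    1.07]
yaw 14.206679025264835 tilt z [-0.  0. -1.]
shift in tool [1.12 4.86 9.08] turn [-0.  0.  0.]
```

Emit:
{"api": "play_rows", "payload": {"steps": [[[40,0,0,4,0,0,0],[40,0,0,3,0,0,0],[40,0,0,0,0,0,0]]]}}

```text
clock: 4.4
tool_pos: [0.6374, -0.1625, 0.0554]
tcp_rot: [-3.117, -0.388, 0.002]
wrist_force: [-1.4, -0.2, -0.8]
width: 0.0397
```

Emit:
{"api": "play_rows", "payload": {"steps": [[[40,0,0,1,0,0,0],[40,0,0,1,0,0,0],[40,0,0,0,0,0,0]]]}}

```text
clock: 4.7
tool_pos: [0.6378, -0.1625, 0.0542]
tcp_rot: [-3.117, -0.389, 0.0]
wrist_force: [-0.0, -0.3, -0.4]
width: 0.04
```

```bash
python3 go.py 640 -167 52;python3 - <<'E'
from m import *
c=snap('scene','s3.png')
cv2.imwrite('pics/s3z.png',cv2.resize(c['image'][190:290,180:300],None,fx=6,fy=6,interpolation=cv2.INTER_CUBIC)[:,:,::-1])
E
```

```text
clock 4.7 pos [ 637.79 -162.53   54.16] w 40.01015447115332 F [-0.03 -0.29 -0.41] q [-0.25  0.35  0.14  1.36 -0.    1.07]
yaw 14.209426629970379 tilt z [-0.  0. -1.]
shift in tool [1.05 4.87 2.16] turn [-0.  0.  0.]
```

View pics/s3z.png

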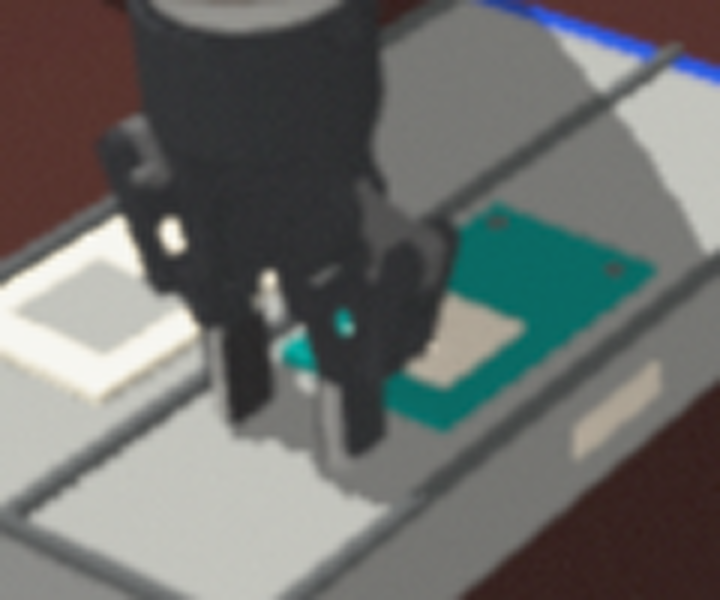

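Fingers stand in the lane just behind the teal plate. I'll continue the guarded descent.

Emit:
{"api": "play_rows", "payload": {"steps": [[[40,0,0,1,0,0,0],[40,0,0,1,0,0,0],[40,0,0,0,0,0,0]]]}}

```text
clock: 5.05
tool_pos: [0.6377, -0.1625, 0.0521]
tcp_rot: [-3.117, -0.388, 0.0]
wrist_force: [0.4, -0.2, 0.6]
width: 0.04
```

Emit:
{"api": "play_rows", "payload": {"steps": [[[40,0,0,1,0,0,0],[40,0,0,0,0,0,0],[40,0,0,0,0,0,0]]]}}

```text
clock: 5.35
tool_pos: [0.6378, -0.1625, 0.0512]
tcp_rot: [-3.117, -0.389, 0.0]
wrist_force: [0.4, 0.9, 1.0]
width: 0.04
```

Emit:
{"api": "play_rows", "payload": {"steps": [[[40,0,0,1,0,0,0],[40,0,0,0,0,0,0],[40,0,0,0,0,0,0]]]}}

```text
clock: 5.65
tool_pos: [0.6378, -0.1625, 0.0502]
tcp_rot: [-3.117, -0.389, 0.0]
wrist_force: [-0.3, 0.0, 0.3]
width: 0.0395
```

Emit:
{"api": "play_rows", "payload": {"steps": [[[40,0,0,1,0,0,0],[40,0,0,0,0,0,0]]]}}

```text
clock: 5.85
tool_pos: [0.6378, -0.1625, 0.0491]
tcp_rot: [-3.117, -0.389, 0.0]
wrist_force: [-0.6, -0.1, 0.6]
width: 0.0404
```

Emit:
{"api": "play_rows", "payload": {"steps": [[[40,0,0,1,0,0,0],[40,0,0,0,0,0,0]]]}}

```text
clock: 6.05
tool_pos: [0.6379, -0.1626, 0.0486]
tcp_rot: [3.117, 0.389, 0.001]
wrist_force: [-1.0, 0.8, 2.5]
width: 0.0397
```

Emit:
{"api": "play_rows", "payload": {"steps": [[[40,0,0,0.5,0,0,0],[40,0,0,0,0,0,0]]]}}

```text
clock: 6.25
tool_pos: [0.6379, -0.1625, 0.0486]
tcp_rot: [3.117, 0.389, 0.001]
wrist_force: [-1.9, 0.5, 6.4]
width: 0.0399
```

Emit:
{"api": "play_rows", "payload": {"steps": [[[40,0,0,-2.5,0,0,0],[40,0,0,0,0,0,0],[40,0,-5,0,0,0,0],[40,0,-5,0,0,0,0],[40,0,-5,0,0,0,0]]]}}

```text
clock: 6.75
tool_pos: [0.6339, -0.1474, 0.05]
tcp_rot: [-3.117, -0.389, 0.001]
wrist_force: [-0.2, -0.4, -0.6]
width: 0.0402
```

Emit:
{"api": "play_rows", "payload": {"steps": [[[40,0,-5,0,0,0,0],[40,0,-5,0,0,0,0],[40,0,-5,0,0,0,0],[40,0,-5,0,0,0,0],[40,0,-5,0,0,0,0]]]}}

```text
clock: 7.25
tool_pos: [0.6279, -0.1234, 0.0503]
tcp_rot: [3.117, 0.389, -0.0]
wrist_force: [0.7, -1.0, 0.5]
width: 0.0396
```

```bash
python3 go.py 589 32 50.5; python3 - <<'E'
from m import *
np.set_printoptions(suppress=True,precision=1)
snap('wrist','w4.png')
E
```

```text
clock 7.25 pos [ 627.88 -123.35   50.27] w 39.632466485913014 F [ 0.74 -0.95  0.47] q [-0.19  0.31  0.08  1.34 -0.    1.13]
yaw 14.208622096752764 tilt z [-0. -0. -1.]
shift in tool [   0.44 -160.14   -0.23] turn [-0.  0.  0.]
```

View pics/w4.png

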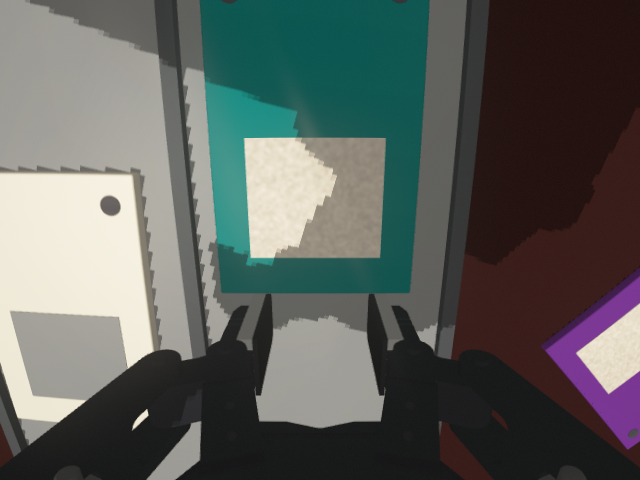

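Emit:
{"api": "play_rows", "payload": {"steps": [[[40,0,-8,0,0,0,0],[40,0,-8,0,0,0,0],[40,0,-8,0,0,0,0],[40,0,-8,0,0,0,0],[40,0,-8,0,0,0,0]]]}}

```text
clock: 7.8
tool_pos: [0.618, -0.0842, 0.0503]
tcp_rot: [-3.117, -0.389, -0.0]
wrist_force: [0.6, -1.5, -0.3]
width: 0.0401
```

Emit:
{"api": "play_rows", "payload": {"steps": [[[40,0,-8,0,0,0,0],[40,0,-8,0,0,0,0],[40,0,-8,0,0,0,0],[40,0,-8,0,0,0,0],[40,0,-8,0,0,0,0]]]}}

```text
clock: 8.3
tool_pos: [0.6082, -0.0456, 0.0503]
tcp_rot: [3.117, 0.389, -0.0]
wrist_force: [0.5, -0.5, -0.4]
width: 0.04
```

```bash
python3 go.py 589 32 50.5; python3 - <<'E'
from m import *
np.set_printoptions(suppress=True,precision=1)
snap('wrist','w5.png')
for n in('scene','side'):
    c=snap(n,n+'5.png'); s,ce,wh,a,B=plate(c); print(n,s,ce,wh,a); print(B)
E
```

```text
clock 8.3 pos [608.17 -45.57  50.29] w 39.95479123237971 F [ 0.46 -0.5  -0.41] q [-0.07  0.23 -0.01  1.33 -0.    1.25]
yaw 14.208685780660181 tilt z [-0. -0. -1.]
shift in tool [  0.46 -79.9   -0.21] turn [-0.  0.  0.]
scene [280 208  33  31 356] (620.4927368164062, 36.55931854248047) (52.10837936401367, 131.87969970703125) 36.040977478027344
[[560.6  74.5]
 [638.2 -32.1]
 [680.4  -1.4]
 [602.8 105.2]]
side [297 249  12   6  45] (608.3223876953125, -31.48930549621582) (32.080596923828125, 15.231610298156738) 11.75019359588623
[[591.1 -27.3]
 [594.2 -42.2]
 [625.6 -35.7]
 [622.5 -20.8]]
```

View pics/w5.png

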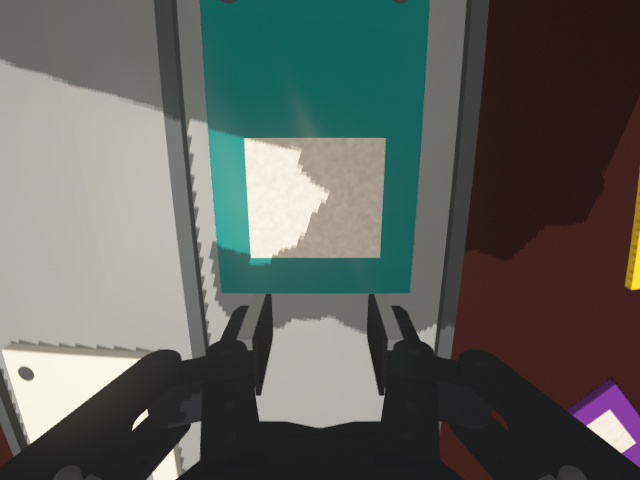

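View pics/scene5.png

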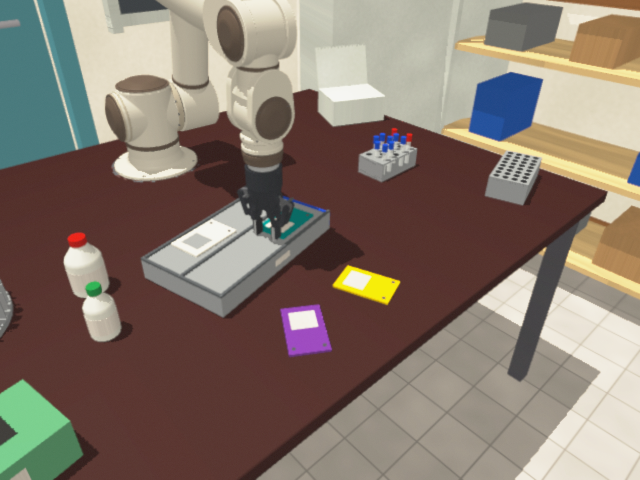

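Emit:
{"api": "play_rows", "payload": {"steps": [[[40,0,-8,0,0,0,0],[40,0,-8,0,0,0,0],[40,0,-8,0,0,0,0],[40,0,-8,0,0,0,0],[40,0,-8,0,0,0,0]]]}}

```text
clock: 8.95
tool_pos: [0.5984, -0.0067, 0.0503]
tcp_rot: [-3.117, -0.389, 0.0]
wrist_force: [0.4, 0.0, 0.1]
width: 0.04
```

Emit:
{"api": "play_rows", "payload": {"steps": [[[40,0,-8,0,0,0,0],[40,0,-8,0,0,0,0],[40,0,-6,0,0,0,0],[40,0,-5,0,0,0,0],[40,0,-3,0,0,0,0]]]}}

```text
clock: 9.45
tool_pos: [0.5911, 0.0221, 0.0503]
tcp_rot: [3.117, 0.389, 0.0]
wrist_force: [-0.5, -0.6, 0.9]
width: 0.04
```

```bash
python3 go.py 589 32 50.5; python3 - <<'E'
from m import *
import pickle
np.set_printoptions(suppress=True,precision=1)
c=snap('wrist','w6.png')
t=readout.state()['tool_pos']*1000
for u,v in((221,293),(411,293)):
    d=onz(c,u,v,.056)*1000-t; print(d, .97*d[0]+.245*d[1], -.245*d[0]+.97*d[1])
for n in('scene','side'):
    c=snap(n,n+'6.png'); pickle.dump(c,open(n+'6.pkl','wb'))
    x,y=(190,150) if n=='scene' else (220,170)
    cv2.imwrite(f'pics/{n}6z.png',cv2.resize(c['image'][y:y+120,x:x+150],None,fx=5,fy=5,interpolation=cv2.INTER_CUBIC)[:,:,::-1])
E
```

```text
clock 9.45 pos [591.11  22.12  50.34] w 39.97137815512427 F [-0.52 -0.61  0.89] q [ 0.04  0.19 -0.06  1.32 -0.    1.36]
yaw 14.223887348089201 tilt z [ 0. -0. -1.]
shift in tool [  0.39 -10.1   -0.16] turn [ 0. -0.  0.]
[-42.    1.3   5.7] -40.38040992609059 11.573643150874632
[32.3 20.   5.7] 36.1863591121979 11.450280882846279
```

View pics/scene6z.png

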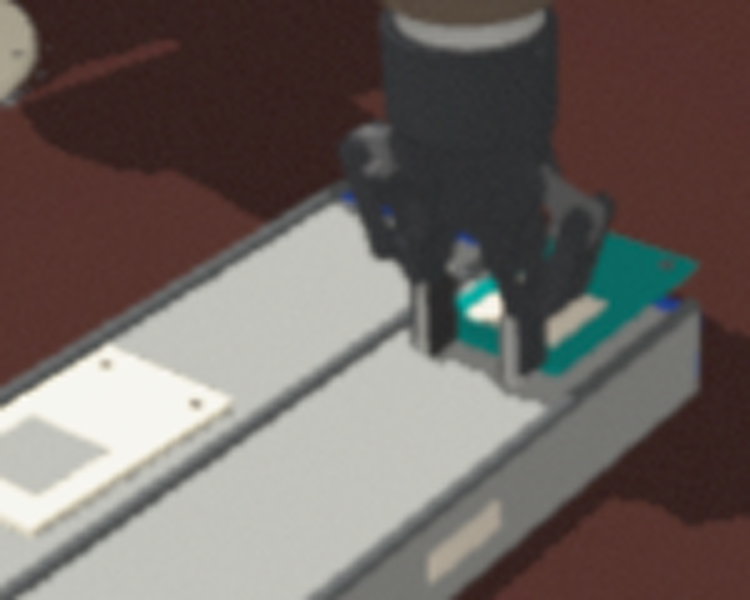

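View pics/side6z.png

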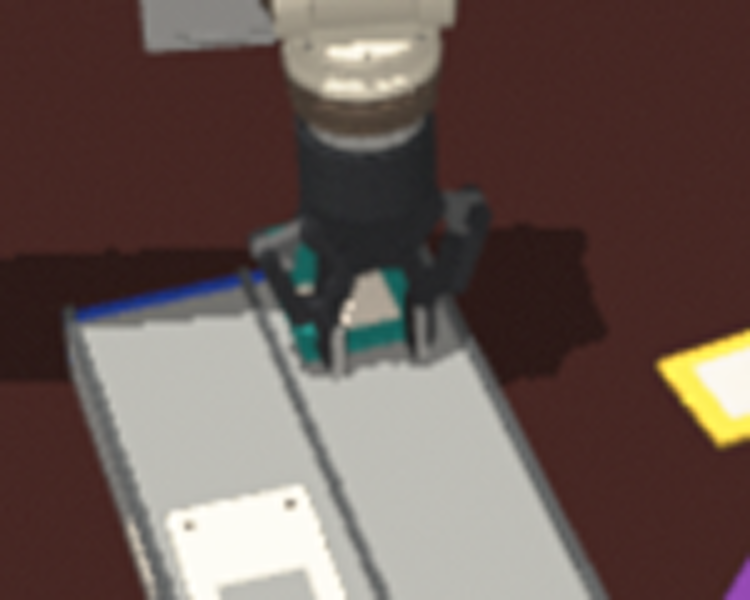

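View pics/w6.png

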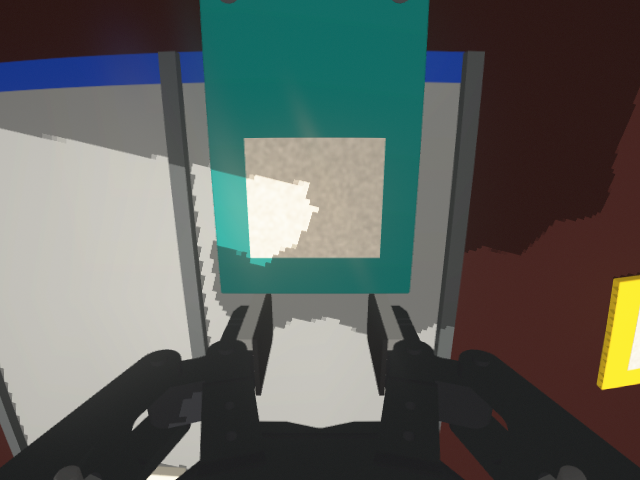

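```bash
python3 - <<'E'
from m import *
np.set_printoptions(suppress=True,precision=1)
c=optics.camera('wrist'); t=readout.state()['tool_pos']*1000
a=np.radians(14.2);C,S=np.cos(a),np.sin(a)
b=bluemask(c['image'])
for u in(40,100,150,192,198,434,445,455):
    v=np.nonzero(b[:120,u])[0]
    if len(v)==0: continue
    for vv in(v.min()-.5,v.max()+.5):
        d=onz(c,u,vv,.05)*1000-t; print(u,vv,'x,y rel',C*d[0]+S*d[1],-S*d[0]+C*d[1])
m,_=tealmask(c['image'])
for u in (230,250,320,400):
    v=np.nonzero(m[:,u])[0]; d=onz(c,u,v.max()+.5,.056)*1000-t; print('rear',u,v.max(),C*d[0]+S*d[1],-S*d[0]+C*d[1])
E
```

```text
40 58.5 x,y rel -103.38132429960964 102.68357748091623
40 88.5 x,y rel -105.14024707684781 92.09366684238992
100 54.5 x,y rel -79.62263173030634 102.70145152445355
100 85.5 x,y rel -81.03323204416021 92.00890741031996
150 52.5 x,y rel -60.85233532929827 102.5595435529258
150 83.5 x,y rel -61.9355303019438 92.01085589627792
192 50.5 x,y rel -45.535591955679195 102.72200432820925
192 81.5 x,y rel -46.34829469120271 92.26646317545672
198 50.5 x,y rel -43.38097968782941 102.66190113689174
198 81.5 x,y rel -44.15620452756522 92.21500879724428
434 49.5 x,y rel 39.92465940125068 102.76495365358008
434 81.5 x,y rel 40.63374937742631 91.99005730478842
445 50.5 x,y rel 43.89108121998302 102.52294699480404
445 81.5 x,y rel 44.64782817558806 92.06456336522814
455 50.5 x,y rel 47.493343061059754 102.61368476722987
455 81.5 x,y rel 48.312611165668486 92.13960826569185
rear 230 290 -36.58930172004639 13.109407674033665
rear 250 291 -28.537022189545485 12.68948571896967
rear 320 291 -0.45929348602047115 12.684988015770807
rear 400 291 31.666406512693754 12.531972543078274
```

Emit:
{"api": "play_rows", "payload": {"steps": [[[40,0,-3,0,0,0,0],[40,0,-3,0,0,0,0],[40,0,-2.5,0,0,0,0],[40,0,-2,0,0,0,0],[40,0,0,0,0,0,0]]]}}

```text
clock: 10.15
tool_pos: [0.5885, 0.0321, 0.0503]
tcp_rot: [-3.117, -0.389, 0.0]
wrist_force: [-0.4, -0.0, 0.1]
width: 0.04
```

Emit:
{"api": "play_rows", "payload": {"steps": [[[40,0,5,0,0,0,0],[40,0,15,0,0,0,0],[40,0,20,-5,0,0,0],[40,0,20,-20,0,0,0],[40,0,20,-40,0,0,0]]]}}

```text
clock: 10.65
tool_pos: [0.6069, -0.0475, 0.1129]
tcp_rot: [-3.117, -0.388, 0.008]
wrist_force: [0.4, -0.2, -0.3]
width: 0.04
```

Emit:
{"api": "play_rows", "payload": {"steps": [[[40,0,20,-40,0,0,0],[40,0,20,-40,0,0,0],[40,0,20,-30,0,0,0],[40,0,20,0,0,0,0],[40,0,0,0,0,0,0]]]}}

```text
clock: 11.15
tool_pos: [0.6285, -0.1265, 0.2253]
tcp_rot: [3.117, 0.384, 0.001]
wrist_force: [-0.4, -0.7, -0.1]
width: 0.0399
```

```bash
python3 go.py 589 32 50.5; python3 - <<'E'
from m import *
np.set_printoptions(suppress=True,precision=1)
a=np.radians(14.2);C,S=np.cos(a),np.sin(a)
for n in('wrist','scene','side'):
    c=snap(n,n+'7.png'); s,ce,wh,ang,B=plate(c); print(n,s,ce,wh,ang)
    b=bluemask(c['image'])
    if n=='scene': k=(250,340,180,225)
    elif n=='side': k=(228,310,212,242)
    else: k=(0,640,0,480)
    sub=np.zeros_like(b); sub[k[2]:k[3],k[0]:k[1]]=b[k[2]:k[3],k[0]:k[1]]
    ys,xs=np.nonzero(sub)
    if len(xs)<20: print('no stripe');continue
    P=np.array([onz(c,u,v,.05)[:2] for u,v in zip(xs,ys)])*1000
    e=np.percentile(-S*P[:,0]+C*P[:,1],98.5)
    f=np.sort(-S*B[:,0]+C*B[:,1]); print('end',e,'front',f[2:],'rear',f[:2],'overhang',f[2:].mean()-e)
E
```

```text
clock 11.15 pos [ 628.46 -126.53  225.26] w 39.855643363434034 F [-0.4  -0.69 -0.1 ] q [-0.2   0.31  0.43  1.68 -0.    1.13]
yaw 14.050273622892538 tilt z [ 0. -0. -1.]
shift in tool [   0.08 -163.53  174.6 ] turn [ 0. -0. -0.]Traceback (most recent call last):
  File "<stdin>", line 5, in <module>
  File "m.py", line 12, in plate
    m,s=tealmask(c['image'])
        ~~~~~~~~^^^^^^^^^^^^
  File "m.py", line 7, in tealmask
    i=1+np.argmax(s[1:,4]); return (l==i).astype(np.uint8),s[i]
        ~~~~~~~~~^^^^^^^^^
    return _wrapfunc(a, 'argmax', axis=axis, out=out, **kwds)
    return bound(*args, **kwds)
ValueError: attempt to get argmax of an empty sequence
```

View pics/wrist7.png

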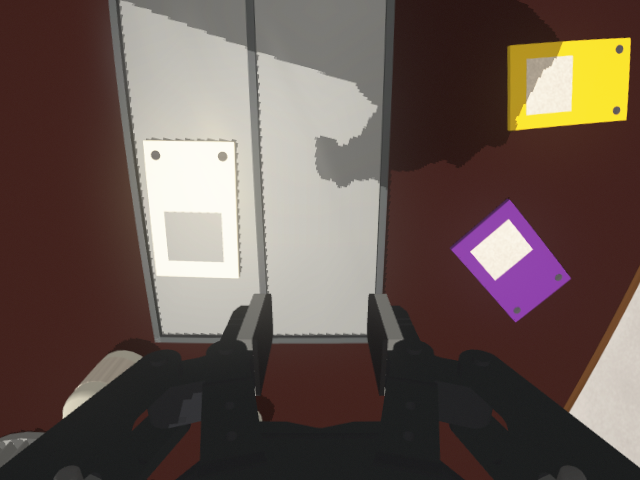

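Wrist view from here no longer includes the plate, so I'll check with the fixed cameras.

```bash
cat > chk.py <<'E'
import sys
from m import *
np.set_printoptions(suppress=True,precision=1)
a=np.radians(14.2);C,S=np.cos(a),np.sin(a)
for n in sys.argv[2:]:
    c=snap(n,n+sys.argv[1]+'.png'); s,ce,wh,ang,B=plate(c); print(n,s,ce,wh,ang)
    b=bluemask(c['image'])
    k={'scene':(250,340,180,225),'side':(228,310,212,242),'wrist':(0,640,0,480)}[n]
    sub=np.zeros_like(b); sub[k[2]:k[3],k[0]:k[1]]=b[k[2]:k[3],k[0]:k[1]]
    ys,xs=np.nonzero(sub)
    if len(xs)<20: print('no stripe');continue
    P=np.array([onz(c,u,v,.05)[:2] for u,v in zip(xs,ys)])*1000
    e=np.percentile(-S*P[:,0]+C*P[:,1],98.5)
    f=np.sort(-S*B[:,0]+C*B[:,1]); print('end',e,'front',f[2:],'rear',f[:2],'overhang',f[2:].mean()-e)
    x,y=(170,150) if n=='scene' else (210,190)
    cv2.imwrite(f'pics/{n}{sys.argv[1]}z.png',cv2.resize(c['image'][y:y+145,x:x+190],None,fx=4,fy=4,interpolation=cv2.INTER_CUBIC)[:,:,::-1])
E
python3 chk.py 8 scene side
```

```text
scene [278 192  53  31 608] (574.458251953125, 99.61015319824219) (80.2164306640625, 125.56924438476562) 14.936737060546875
end -21.117380808433243 front [17.9 18.9] rear [-107.6 -106.6] overhang 39.5445540744587
side [269 211  35  29 385] (566.3310546875, 94.92210388183594) (73.08566284179688, 125.02802276611328) 15.33893871307373
end -24.68841641476376 front [14.9 16.3] rear [-110.1 -108.7] overhang 40.286675929197955
```

View pics/scene8z.png

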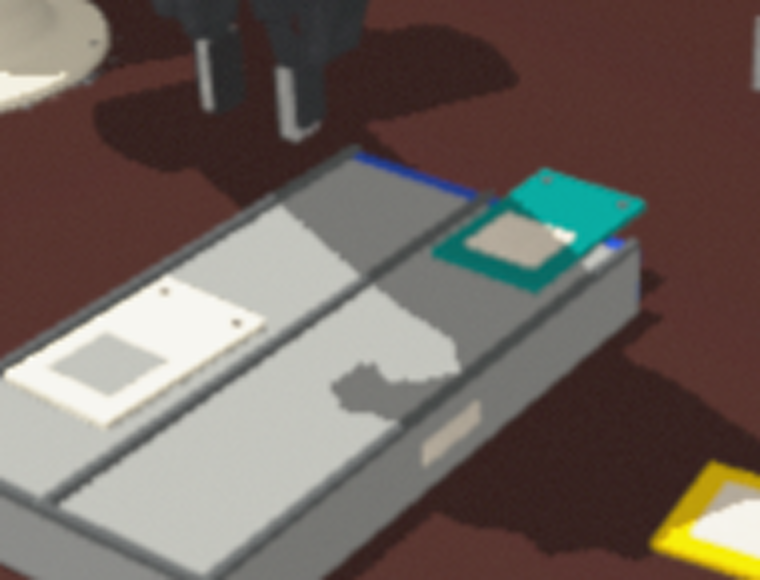

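View pics/side8z.png

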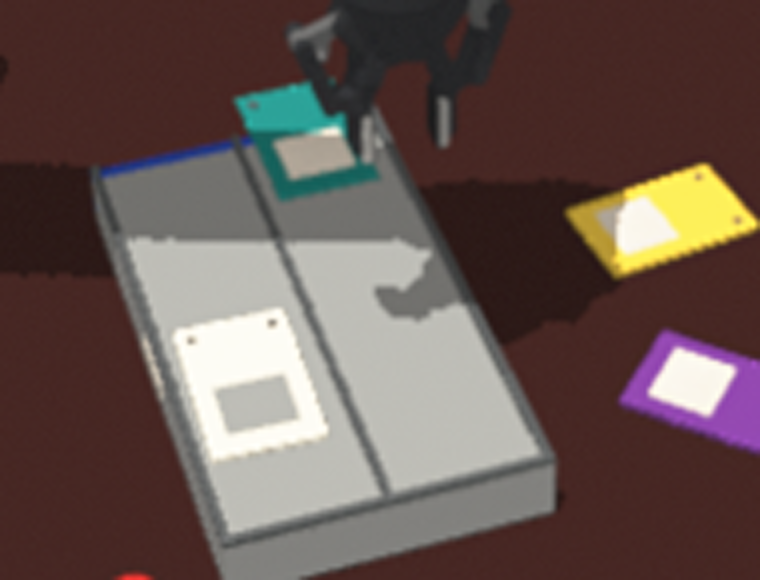

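Emit:
{"api": "play_rows", "payload": {"steps": [[[40,0,-25,0,0,0,0],[40,0,-30,0,0,0,0],[40,0,-30,0,0,0,0],[40,0,-25,0,0,0,0],[40,0,0,0,0,0,0]]]}}

```text
clock: 11.8
tool_pos: [0.5997, -0.0134, 0.2249]
tcp_rot: [-3.116, -0.394, 0.002]
wrist_force: [-0.3, 0.4, 0.2]
width: 0.0397
```

Emit:
{"api": "play_rows", "payload": {"steps": [[[40,0,0,0,0,0,0],[40,0,0,0,0,0,0]]]}}

```text
clock: 12.0
tool_pos: [0.6008, -0.0169, 0.2248]
tcp_rot: [3.117, 0.389, -0.001]
wrist_force: [-0.8, -0.4, -0.1]
width: 0.0404
```

```bash
python3 chk.py 9 wrist
```

```text
wrist [ 267    0  102  142 9511] (570.7048950195312, 93.69833374023438) (76.12590026855469, 103.71704864501953) 14.040313720703125
end -21.59895924016648 front [2.6 2.8] rear [-101.1 -100.9] overhang 24.29457842116002
```

View pics/wrist9.png

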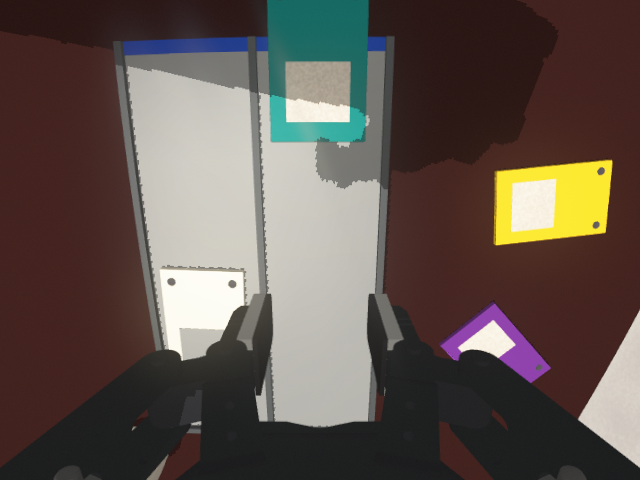

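```bash
python3 -c "
from cell import r,readout
print(readout.state()['qvel'].round(3)); print(r.sign_off())"
```

```text
[-0.007  0.     0.006  0.    -0.001  0.003]
the job is handed in; nothing more can be done
None
```

I pushed the teal plate about 183 mm along its lane from behind, with two fingertips 40 mm apart and just above the lane floor. Then I backed the gripper off and up, clear of everything, and handed the job in at about 12 s.

**Overhang (target 40 mm):** My last checks put it at about 40 mm. The scene camera's front edge gave 39.5 mm and the side camera's gave 40.3 mm. The wrist camera gave 40.6 mm, worked out from the rear edge and the 120 mm length because the front edge was outside its picture.

**Straightness:** The wrist camera put the plate within about 0.2° of the lane direction. The scene and side cameras read it 0.7° to 1.1° off.

**Disagreement:** The scene and side outlines measured the plate 125 mm long instead of 120 mm, probably because its rear face shows in those views. Working from the outline's centre instead of its front edge would give 37 to 38 mm.

**Other objects:** I saw no sign that anything else was moved. The white plate was the only one I looked at closely afterwards, and I did not re-measure its position. The tube rack and bottles were not checked again after the push, but the arm stayed clear of them. The wrist force readings stayed under 10 N.

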